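Rack the firing pegs in the kiln caddy

ROBOT

A 6-joint arm with a two-finger parallel gripper is mounted at the origin on the work surface. World frame = base frame: x ahead of the robot, y to its left, z up, the work surface at z = 0. Lengths are in m, angles in rad, forces in N, time in s.
With the tool pointing down it reaches from about 0.25 to 0.775 m from the base axis. Payload 4 kg.
Tool frame: the origin (TCP) lies where the fingers leave the gripper's body, on its centre line; the fingertips stand 97 mm ahead of it and the grasp point (between the pads) lies 78 mm ahead of it; z points along the fingers, x is the direction in which the jaws open and shut, and the axes are right-handed (so a half turn about z gives the same grasp; the last joint's range is limited). The gripper opens to 94 mm and grips with 3 to 60 N. Pads are 16 mm wide; open, the fingers measure 119 mm over their backs; the gripper's body (75 mm by 177 mm) begins 78 mm behind the grasp point.
Start: joints at [-1.448, 0.087, 1.371, -0, 1.684, -0.103], TCP at [0.123, -0.536, 0.303] pointing down, gripper open.
Joint ranges: [-3.1, 3.1], [-0.76, 2.03], [0.27, 2.55], [-1.08, 4.22], [0.17, 2.65], [-2.57, 2.57]. Speed limits (rad/s): [2.79, 2.79, 3.14, 3.14, 3.14, 3.14].

INTERFACE

Orientations are given as [roll, pitch, yaw] about the fixed x, y, z axes, in that order (R = Rz(yaw) Ry(pitch) Rx(roll)).
In Python, from bench import * gives the robot as it stands.
- The arm moves only by the tool jog_arm, never from a script. Its argument "moves" is a list of rows, each a list of 7 numbers: the turn, a rotation vector about the world's x, y, z in rad, then the shift along the world's x, y, z in mm, then the finger opening in mm, from 0 to 94. In form: [[rx, ry, rz, tx, ty, tz, fingers], ...]. A call has 1 to 12 rows; each row shifts and turns the commanded pose from where the row before left it; what a row does not reach is not made up. A row lasts 1/8 s, in which the tool goes at most 62.5 mm and 10.7 degrees, less where a joint would pass 70% of its speed; a pose out of reach is approached as far as the arm can. A call is refused whole if a number of a shift passes 62.5 or a number of a turn 0.188, either way. A call with a gripper value outside its range is refused whole. The fingers move at their own pace and stop on an object; the grip force is fixed at half the most. Time passes only in rows, so rows that do not move let the fingers close. It gives the time, the measured TCP pose, the force and the opening at its end, in the units of the state.
- get_obs(): the state, without advancing time (a new reading comes with each control period).
- snapshot(name): name is "side" or "top" or "wrist"; returns the picture (400x640x3 uint8, red, green, blue); there is no depth.
- get_calibration(name): a dict with "camera_matrix" (3x3 intrinsics, pixels), "R" (3x3) and "t" (3): a world point X has camera coordinates R X + t. Camera axes: x right, y down, z forward; pixel columns grow to the right and rows downward; lengths in m; the calibration is good to about 2 mm. A picture is of the moment at which its call begins: read the wrist's pose just before it. get_calibration takes no time and is no camera call; for the wrist camera it gives the pose at the moment of the call.
- close_job(): hands the job in, once; it reports no verdict.
Trained networks look in the newest picture that a camera, given by its name, has taken for a name from the list of things; names that differ only in an ending like _2 or _b are one class to them, and where a whole thing is asked for, a point or a joint stands for the part that bears it (a point fixed in the world has none). Each returns a list of dicts, best first, with "conf" (0 to 1); they miss things now and then, are a little off and sometimes report something else, mostly with a low value. They report only what shows in the picture. A call takes as long as a camera call.
- look_for(label, camera): "bbox" ([left, top, right, bottom] in pixels, round what is visible of it).
The state is a dict: "time": time; "joint_positions": joint angles; "qvel": joint speeds; "joint_torque": joint torques, N m; "tool_pos": TCP position; "ee_rot": TCP orientation; "wrist_force": force on the tool from outside, world axes, zero at the start; "wrist_torque": the same for the moment, N m; "width": finger opening in m.
Only numpy, scipy, OpenCV 4.12 (cv2) and the standard library are available. Lean on these libraries where they do the work, as an engineer would, in place of code of your own. Each camera call takes 0.05 s, during which the arm holds its last target.

TASK

Gather the three white firing pegs (flat foot, slim upright post) into the kiln caddy, each standing upright with its foot flat on the floor of the well that has its own shape: the round-footed peg in the round well, the square-footed peg in the square well, the long-footed twin-post peg in the oblong well. Leave the two plaster tooth dies (same feet, but a fat stump instead of a post), the bowl and the shade guide standing where they are.

Things in the scene. Friction and masses are not known exactly. Their poses are not given: they have to be found in the camera images.
- peg_round: Firing peg with a round foot, 46 mm diameter and 12 mm thick, and one round post 16 mm in diameter on its centre, rising from the foot to 66 mm. White alumina. Origin: centre of the foot's underside, z up along the post. 66 mm tall in all. About 115 g.
- peg_square: Firing peg with a square foot, 42 x 42 mm and 12 mm thick, and one square post 16 x 16 mm on its centre, rising to 66 mm. Sides of foot and post lie along its x and y. White alumina. Origin: centre of the foot's underside, z up along the post. 66 mm tall in all. About 130 g.
- peg_twin: Firing peg with a long foot, 62 mm along its x by 30 mm along its y, 12 mm thick, and two round posts 13 mm in diameter, 10 mm either side of the centre along x, rising to 66 mm (both can be pinched together across y, 13 mm wide). White alumina. Origin: centre of the foot's underside, z up along the post. 66 mm tall in all. About 130 g.
- well_round: Round open-topped well, 74 mm outside and 66 mm inside diameter, 16 mm high, its inner floor 4 mm above its origin, wall 4 mm. Fixed on the caddy. Origin: centre of its underside, 5 mm above the bench; y runs along the caddy. The caddy is a fixed dark steel plate 120 x 310 x 5 mm; the three wells stand in a row on it, 100 mm apart, in varying order.
- well_square: Square open-topped well, 68 x 68 mm outside, 60 x 60 mm inside, 16 mm high, its inner floor 4 mm above its origin, wall 4 mm. Fixed on the caddy. Origin: centre of its underside, 5 mm above the bench; y runs along the caddy. Across each short end of the caddy plate, 148 mm from its centre, stands a wire loop 21 mm high.
- well_long: Oblong open-topped well, 90 mm along its x by 56 mm along its y outside, 82 x 48 mm inside, 16 mm high, its inner floor 4 mm above its origin, wall 4 mm. Fixed on the caddy. Origin: centre of its underside, 5 mm above the bench; y runs along the caddy.
- die_round: Look-alike to leave: matt plaster tooth die, round foot 46 mm in diameter and 12 mm thick under a fat tapered stump (36 mm wide at the bottom), 50 mm tall, loose. Origin: centre of the underside.
- die_square: Look-alike to leave: matt plaster tooth die, square foot 42 x 42 mm and 16 mm thick under a fat rounded stump 36 mm wide, 42 mm tall, loose. Origin: centre of the underside.
- bowl: Olive rubber mixing bowl, 110 mm across the rim, 65 mm high, loose, at the left edge of the work; a bystander. Origin: centre of the underside.
- shade_guide: Shade guide: grey base 200 mm along its x by 50 mm, with an upright frame of porcelain tooth tabs, 67 mm tall, loose, at the right edge of the work; a bystander. Origin: centre of the underside. Further right, beyond it, stand a fixed steel articulator and a brass hook bar, 0.21 m high.

How it is judged:
By the outcome, as a careful person would: the job done as asked, in the order asked, and still so for the second after the job is handed in, with the robot touching nothing.
It also fails if it takes over 106 s, if anything falls off the work surface, if the arm or the gripper's body presses on something with over 40 N, if the wrist force passes 120 N, or if a joint passes its speed limit or range.

## Working session

There is one attempt and no reset: what is moved stays moved. The work goes in short steps, Python scripts to look and compute and a tool call to move; the robot and the scene stay as the last step left them, time stands still between calls to the robot, and variables do not carry over. Pictures are saved under pics/ and viewed, and the job is handed in when it is done.

Besides the shell and the picture viewer there is one more tool, called after "Emit:" as name([rows], argument=value, ...), one row to a line, values as JSON. jog_arm: Moves the arm, as the interface text tells. Its arguments: {"type":"object","properties":{"moves":{"type":"array","items":{"type":"array","items":{"type":"number"}}}},"required":["moves"]}

```bash
ls; mkdir -p pics; python3 - <<'E'
from bench import *
import cv2
for n in ("top","side","wrist"):
    im=snapshot(n); cv2.imwrite(f"pics/{n}0.png",im[:,:,::-1])
    c=get_calibration(n); print(n,c)
    for l in ["peg_round","peg_square","peg_twin","well_round","well_square","well_long","die_round","die_square","bowl","shade_guide"]:
        if n!="wrist":
            r=look_for(l,n); print(l,[([round(v) for v in d["bbox"]],round(d["conf"],2)) for d in r[:3]])
o=get_obs(); print(o)
E
```

```text
pics
top {'camera_matrix': array([[439.53125738,   0.        , 315.64352315],
       [  0.        , 439.53125738, 196.43187171],
       [  0.        ,   0.        ,   1.        ]]), 'R': array([[ 0.01821201, -0.99983188, -0.00212741],
       [-0.99123689, -0.01777694, -0.13089462],
       [ 0.13083479,  0.00449262, -0.99139401]]), 't': array([-0.02440216,  0.56709645,  1.3545327 ])}
peg_round [([219, 219, 232, 234], 0.6)]
peg_square [([310, 157, 328, 178], 0.57)]
peg_twin [([356, 166, 367, 183], 0.68)]
well_round [([273, 219, 293, 241], 0.87)]
well_square [([332, 211, 354, 234], 0.76)]
well_long [([303, 210, 324, 242], 0.56)]
die_round [([243, 161, 256, 174], 0.53), ([355, 161, 369, 181], 0.53), ([218, 220, 230, 235], 0.4)]
die_square [([396, 225, 411, 240], 0.75), ([309, 161, 329, 177], 0.29)]
bowl [([159, 157, 196, 192], 0.85)]
shade_guide [([444, 154, 474, 214], 0.93), ([304, 211, 324, 240], 0.39), ([160, 154, 195, 191], 0.24)]
side {'camera_matrix': array([[429.49805974,   0.        , 315.79226962],
       [  0.        , 429.49805974, 202.48390887],
       [  0.        ,   0.    
[... 1057 characters left out ...]
 -0.02697832,  0.39256466])}
{'time': 1.15, 'joint_positions': array([-1.44809794e+00,  8.71970454e-02,  1.37068702e+00, -1.03103082e-05,
        1.68361010e+00, -1.03096979e-01]), 'qvel': array([ 0.00116635, -0.00091301, -0.00125418,  0.00022551,  0.00033915,
        0.00083838]), 'joint_torque': array([-6.10283096e-04, -3.40056431e+01, -3.02599418e+01,  7.16468249e-02,
        2.38017167e-02, -1.38307379e-05]), 'tool_pos': array([ 0.1231307 , -0.53605029,  0.30271408]), 'ee_rot': array([ 3.14157233e+00, -9.69051064e-05, -1.34500213e+00]), 'wrist_force': array([0.03121555, 0.09283802, 0.05842822]), 'wrist_torque': array([-0.02219327,  0.0241851 , -0.0033866 ]), 'width': 0.09397106193030708}
```

```bash
python3 - <<'E'
import cv2
a=cv2.imread("pics/top0.png")[140:260,140:490]; cv2.imwrite("pics/top0c.png",cv2.resize(a,(800,274*1),interpolation=cv2.INTER_CUBIC))
a=cv2.imread("pics/side0.png")[100:345,140:460]; cv2.imwrite("pics/side0c.png",cv2.resize(a,(784,600),interpolation=cv2.INTER_CUBIC))
E
```

```text
(no output)
```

View pics/top0c.png

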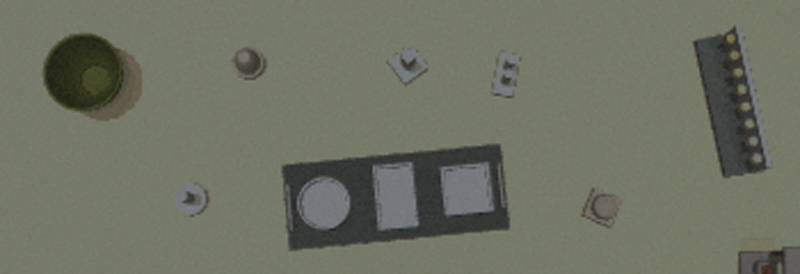

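View pics/side0c.png

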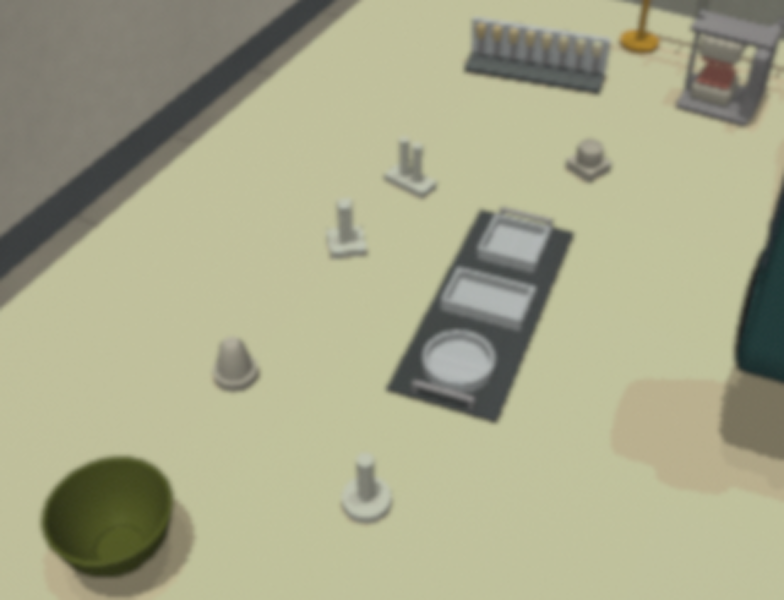

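View pics/top0.png

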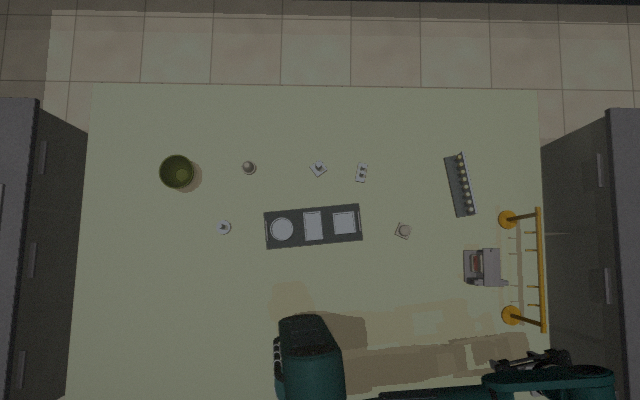

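View pics/wrist0.png

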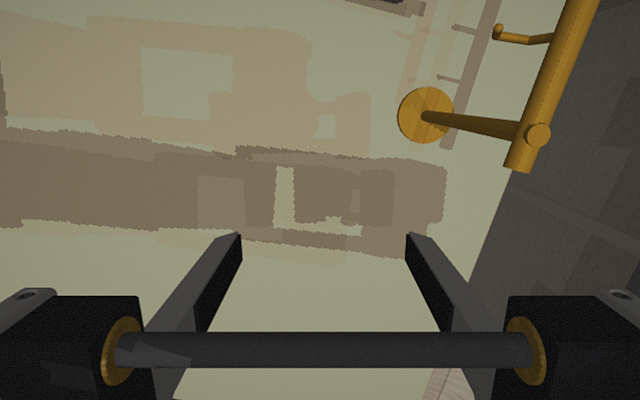

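```bash
cat > h.py <<'E'
import numpy as np, cv2
from bench import *
def plane(c,uv,z):
    K,R,t=c["camera_matrix"],np.array(c["R"]),np.array(c["t"])
    d=R.T@np.linalg.solve(K,[uv[0],uv[1],1.]); o=-R.T@t
    return o+d*(z-o[2])/d[2]
def proj(c,X):
    p=c["camera_matrix"]@(np.array(c["R"])@np.array(X)+np.array(c["t"])); return p[:2]/p[2]
E
python3 - <<'E'
from h import *
c=get_calibration("top"); s=140/1; k=350/800
for n,u,v,z in [("pr",191,199,.012),("ps",407,66,.012),("pt",506,75,.012),("wr",324,202,.021),("wl",395,195,.021),("ws",467,188,.021),("dr",249,64,.02),("ds",602,207,.012),("plateL",(284+290)/2,(165+249)/2,.005),("plateR",(499+508)/2,(146+228)/2,.005)]:
    print(n,plane(c,(140+u*k,140+v*120/274),z).round(4))
for n,u,v,z in [("artTop",480,250,.1),("hook1",505,218,0),("hook2",510,315,0),("hookbar",545,208,.21),("hookbar2",545,330,.21),("artL",463,265,0.0)]:
    print(n,plane(c,(u,v),z).round(3))
c=get_calibration("side")
for n,u,v,z in [("pr",366,498,.012),("ps",347,240,.012),("pt",411,180,.012),("wr",459,357,.021),("wl",489,293,.021),("ws",515,240,.021),("dr",235,375,.012),("ds",588,165,.012)]:
    print(n,plane(c,(140+u*320/784,100+v*245/600),z).round(4))
E
```

```text
pr [0.4665 0.2784 0.012 ]
ps [ 0.6612 -0.0203  0.012 ]
pt [ 0.6507 -0.1611  0.012 ]
wr [0.4651 0.0916 0.021 ]
wl [ 0.4766 -0.0068  0.021 ]
ws [ 0.4882 -0.1067  0.021 ]
dr [0.6585 0.2034 0.02  ]
ds [ 0.4657 -0.2959  0.012 ]
plateL [0.4581 0.1446 0.005 ]
plateR [ 0.4917 -0.159   0.005 ]
artTop [ 0.407 -0.506  0.1  ]
hook1 [ 0.513 -0.626  0.   ]
hook2 [ 0.208 -0.63   0.   ]
hookbar [ 0.524 -0.648  0.21 ]
hookbar2 [ 0.197 -0.632  0.21 ]
artL [ 0.361 -0.487  0.   ]
pr [0.4666 0.2852 0.012 ]
ps [ 0.6623 -0.0173  0.012 ]
pt [ 0.6492 -0.1538  0.012 ]
wr [0.4633 0.0958 0.021 ]
wl [ 0.4752 -0.0052  0.021 ]
ws [ 0.4851 -0.1002  0.021 ]
dr [0.6576 0.217  0.012 ]
ds [ 0.464  -0.2889  0.012 ]
```

Emit:
jog_arm([
  [0,0,0,10,50,10,94],
  [0,0,0,26,56,0,94],
  [0,0,0,26,56,0,94],
  [0,0,0,26,56,0,94],
  [0,0,0,26,56,0,94],
  [0,0,0,26,56,0,94],
  [0,0,0,26,56,0,94],
  [0,0,-0.058,26,56,0,94],
  [0,0,-0.057,26,56,0,94],
  [0,0,0,28,56,0,94],
  [0,0,0,28,56,0,94],
  [0,0,0,28,56,0,94],
])

```text
time: 2.65
tool_pos: [0.4255, 0.1319, 0.3131]
ee_rot: [-3.14, -0.001, -1.459]
wrist_force: [0.7, -1.0, 0.4]
width: 0.094
```

```bash
python3 - <<'E'
from h import *
o=get_obs(); print(o["time"],o["tool_pos"],o["ee_rot"],o["qvel"].round(3))
c=get_calibration("wrist"); im=snapshot("wrist"); cv2.imwrite("pics/w1.png",im[:,:,::-1]); np.savez("w1.npz",**c)
for l in ["peg_round","well_round","well_square","well_long"]:
    print(l,[(np.round(d["bbox"],1),round(d["conf"],2)) for d in look_for(l,"wrist")[:2]])
E
```

```text
2.65 [0.42545115 0.1319013  0.31311053] [-3.14013190e+00 -5.08995452e-04 -1.45919394e+00] [ 0.988  0.761 -0.635 -0.007 -0.134  0.989]
peg_round [(array([164.9,  98.4, 216.1, 137.4]), 0.65)]
well_round [(array([327.1, 107.9, 394.1, 177.5]), 0.69), (array([417.3,  99.7, 483. , 181.6]), 0.4)]
well_square [(array([501.3, 108. , 581.7, 172. ]), 0.85)]
well_long [(array([419.1,  97. , 482.6, 179.7]), 0.95)]
```

View pics/w1.png

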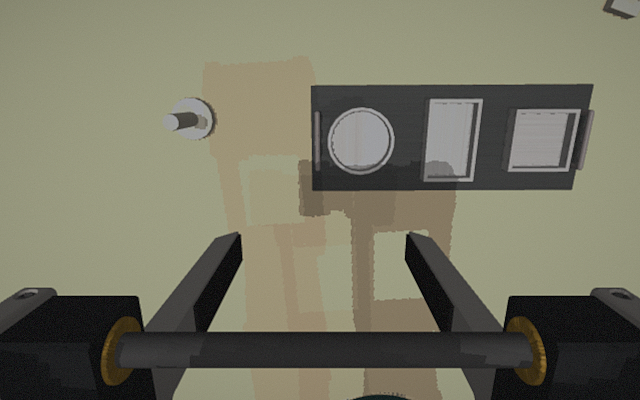

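Emit:
jog_arm([
  [0,0,0,0,20,0,94],
  [0,0,0,0,0,0,94],
  [0,0,0,0,0,0,94],
  [0,0,0,0,0,0,94],
])

```text
time: 3.4
tool_pos: [0.4249, 0.1486, 0.3129]
ee_rot: [-3.141, -0.0, -1.462]
wrist_force: [-0.5, 0.3, -0.3]
width: 0.0941
```

```bash
python3 - <<'E'
from h import *
o=get_obs(); print(o["time"],o["tool_pos"],o["ee_rot"],o["qvel"].round(3))
c=get_calibration("wrist"); im=snapshot("wrist"); cv2.imwrite("pics/w2.png",im[:,:,::-1]); np.savez("w2.npz",**c)
for l in ["peg_round","well_round","well_square","well_long"]:
    for d in look_for(l,"wrist")[:1]:
        b=d["bbox"]; print(l,np.round(b,1),round(d["conf"],2),plane(c,((b[0]+b[2])/2,(b[1]+b[3])/2),.021))
cr=im[80:200,130:600,::-1]; cv2.imwrite("pics/w2c.png",cv2.resize(cr,(798,204),interpolation=cv2.INTER_CUBIC))
for n,x0,x1,y0,y1 in [("a",130,250,80,160),("b",300,600,80,200)]:
    cr=im[y0:y1,x0:x1,::-1]; f=780/(x1-x0); cv2.imwrite(f"pics/w2{n}.png",cv2.resize(cr,None,fx=f,fy=f,interpolation=cv2.INTER_CUBIC))
E
```

```text
3.4 [0.42493233 0.14861628 0.31292904] [-3.14112661e+00 -3.52849364e-04 -1.46165108e+00] [ 0.007  0.005 -0.002  0.003 -0.     0.003]
peg_round [179.3  97.9 229.3 141.8] 0.59 [0.47169691 0.28189327 0.021     ]
well_round [343.6 106.2 411.  176.8] 0.95 [0.46871905 0.09335227 0.021     ]
well_square [515.1 106.2 596.3 175.1] 0.56 [ 0.49055533 -0.10067227  0.021     ]
well_long [433.6  97.6 499.5 182.5] 0.62 [ 0.48073965 -0.00348546  0.021     ]
```

View pics/w2a.png

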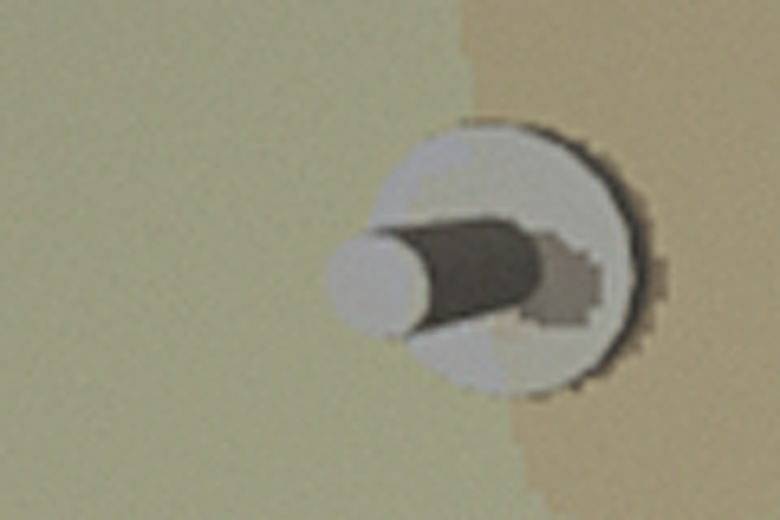

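View pics/w2b.png

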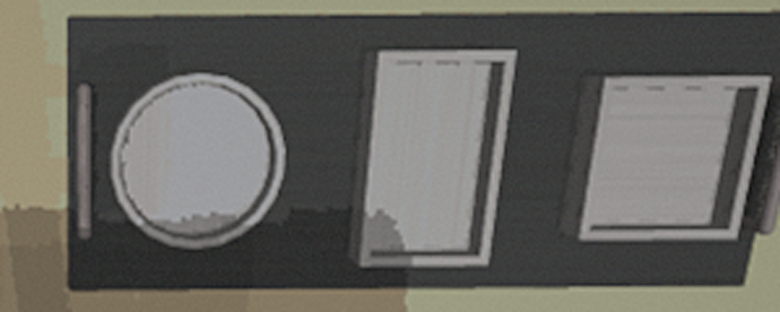

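```bash
python3 - <<'E'
from h import *
c=dict(np.load("w2.npz"))
P=lambda u,v,z,o,f:plane(c,(o[0]+(u+.5)/f-.5,o[1]+(v+.5)/f-.5),z).round(4)[:2]
print("post",P(378,284,.066,(130,80),6.5),"foot",P(500,259,.012,(130,80),6.5))
print("wr",P(199,159,.021,(300,80),2.6))
for n,q in [("wl",[(377,50),(517,50),(488,267),(362,264)]),("ws",[(603,76),(771,76),(738,240),(580,238)])]:
    X=np.array([P(u,v,.021,(300,80),2.6) for u,v in q]); print(n,X.mean(0),[np.linalg.norm(X[i]-X[i-1]).round(4) for i in range(4)], [np.arctan2(*(X[i]-X[i-1])[::-1]).round(3) for i in range(4)])
X=[P(u,v,.005,(300,80),2.6) for u,v in [(68,16),(69,289),(744,284)]]; print(X,np.linalg.norm(X[1]-X[0]),X[2]-X[1])
E
```

```text
post [0.4713 0.2825] foot [0.4715 0.2825]
wr [0.4693 0.0946]
wl [ 0.478975 -0.00465 ] [np.float64(0.0896), np.float64(0.057), np.float64(0.0909), np.float64(0.0551)] [np.float64(0.135), np.float64(-1.464), np.float64(-3.028), np.float64(1.654)]
ws [ 0.4904   -0.103775] [np.float64(0.0677), np.float64(0.0689), np.float64(0.0687), np.float64(0.0685)] [np.float64(0.133), np.float64(-1.463), np.float64(-3.015), np.float64(1.664)]
[array([0.5208, 0.1556]), array([0.4027, 0.1422]), array([ 0.4381, -0.1645])] 0.11885777214805943 [ 0.0354 -0.3067]
```

Emit:
jog_arm([
  [0,0,0,15,45,-20,94],
  [0,0,0,15,45,-20,94],
  [0,0,0,16,44,-20,94],
  [0,0,0,0,0,-50,94],
  [0,0,0,0,0,0,94],
  [0,0,0,0,0,0,94],
])

```text
time: 4.4
tool_pos: [0.4715, 0.2836, 0.2043]
ee_rot: [-3.14, 0.0, -1.46]
wrist_force: [-0.1, 0.9, 0.1]
width: 0.094
```

```bash
python3 - <<'E'
from h import *
o=get_obs(); print(o["time"],o["tool_pos"],o["ee_rot"],o["qvel"].round(3))
c=get_calibration("wrist"); im=snapshot("wrist"); cv2.imwrite("pics/w3.png",im[:,:,::-1]); np.savez("w3.npz",**c)
p=o["tool_pos"]
print("expected post top",proj(c,[.4714,.2825,.066]),"foot",proj(c,[.4714,.2825,.012]), "tool axis at .066",proj(c,[p[0],p[1],.066]))
E
```

```text
4.4 [0.47154025 0.28361908 0.20425375] [-3.13984832e+00  3.94441563e-04 -1.46037460e+00] [-0.006 -0.026 -0.03   0.002 -0.007  0.001]
expected post top [324.54385279 224.5524963 ] foot [324.3087152  201.61520723] tool axis at .066 [322.95806428 224.19897974]
```

View pics/w3.png

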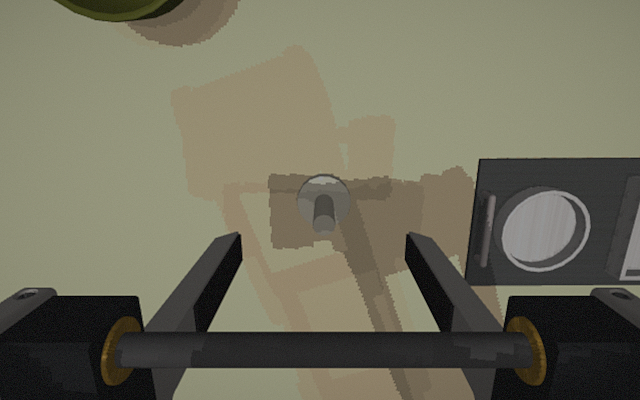

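Emit:
jog_arm([
  [0,0,0,0,-1,-45,94],
  [0,0,0,0,0,-39,60],
  [0,0,0,0,0,0,20],
  [0,0,0,0,0,0,0],
  [0,0,0,0,0,0,0],
  [0,0,0,0,0,0,0],
  [0,0,0,0,0,0,0],
  [0,0,0,0,0,0,0],
])

```text
time: 5.45
tool_pos: [0.471, 0.2827, 0.1189]
ee_rot: [-3.141, 0.0, -1.46]
wrist_force: [0.3, -0.1, 0.1]
width: 0.0275
```

Emit:
jog_arm([
  [0,0,0,0,0,0,0],
  [0,0,0,0,0,0,0],
  [0,0,0,0,0,0,0],
  [0,0,0,0,0,0,0],
])

```text
time: 5.95
tool_pos: [0.4709, 0.2827, 0.1186]
ee_rot: [3.141, 0.0, -1.46]
wrist_force: [-0.1, -0.6, -1.0]
width: 0.0155
```

Emit:
jog_arm([
  [0,0,0,0,0,25,0],
  [0,0,0,0,0,45,0],
  [0,0,0,0,-40,0,0],
  [0,0,0,-1,-50,0,0],
  [0,0,0,-1,-50,0,0],
  [0,0,0,0,-38,0,0],
  [0,0,0,0,-10,0,0],
  [0,0,0,0,0,0,0],
  [0,0,0,0,0,0,0],
])

```text
time: 7.08
tool_pos: [0.469, 0.0957, 0.1886]
ee_rot: [3.141, 0.001, -1.459]
wrist_force: [1.3, 0.2, -1.9]
width: 0.0154
```

```bash
python3 - <<'E'
from h import *
o=get_obs(); print(o["time"],o["tool_pos"],o["ee_rot"],o["wrist_force"],o["width"])
c=get_calibration("wrist"); im=snapshot("wrist"); cv2.imwrite("pics/w4.png",im[:,:,::-1]); np.savez("w4.npz",**c)
E
```

```text
7.075 [0.46898622 0.09567529 0.18859514] [ 3.14142776e+00  5.14347822e-04 -1.45880267e+00] [ 1.26971808  0.18045384 -1.86099828] 0.015404674299450473
```

View pics/w4.png

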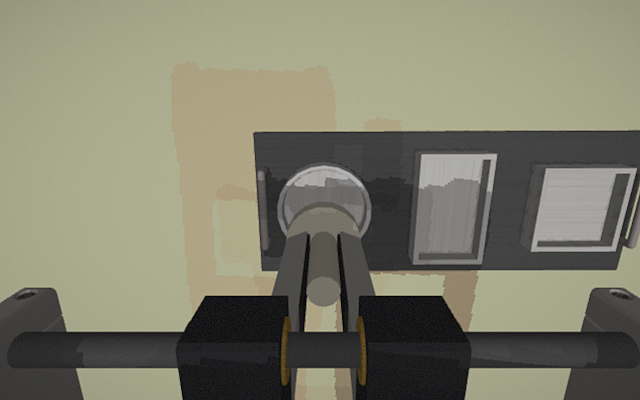

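Emit:
jog_arm([
  [0,0,0,0,-1,-40,0],
  [0,0,0,0,0,-18,0],
  [0,0,0,0,0,-2,0],
  [0,0,0,0,0,0,0],
  [0,0,0,0,0,0,0],
])

```text
time: 7.75
tool_pos: [0.4696, 0.094, 0.1297]
ee_rot: [-3.14, -0.0, -1.459]
wrist_force: [0.5, 0.6, -2.1]
width: 0.0153
```

Emit:
jog_arm([
  [0,0,0,0,0,-1.5,0],
  [0,0,0,0,0,0,0],
  [0,0,0,0,0,0,0],
])

```text
time: 8.12
tool_pos: [0.469, 0.0936, 0.1273]
ee_rot: [-3.141, -0.0, -1.46]
wrist_force: [-0.1, -0.2, -1.0]
width: 0.0154
```

Emit:
jog_arm([
  [0,0,0,0,0,-1,0],
  [0,0,0,0,0,0,0],
  [0,0,0,0,0,0,0],
])

```text
time: 8.5
tool_pos: [0.4692, 0.0936, 0.1269]
ee_rot: [-3.141, -0.0, -1.46]
wrist_force: [-1.7, -0.6, 4.3]
width: 0.0153
```

Emit:
jog_arm([
  [0,0,0,0,0,0,60],
  [0,0,0,0,0,0,60],
  [0,0,0,0,0,0,60],
  [0,0,0,0,0,0,60],
  [0,0,0,0,0,0,60],
  [0,0,0,0,0,20,60],
  [0,0,0,0,0,50,94],
  [0,0,0,0,0,60,94],
  [0,0,0,0,0,45,94],
  [0,0,0,0,0,0,94],
])

```text
time: 9.75
tool_pos: [0.4705, 0.0938, 0.3063]
ee_rot: [-3.132, -0.0, -1.46]
wrist_force: [-1.4, 1.6, -0.7]
width: 0.0934
```

```bash
python3 - <<'E'
from h import *
o=get_obs(); print(o["time"],o["tool_pos"],o["ee_rot"],o["wrist_force"],o["width"])
c=get_calibration("wrist"); im=snapshot("wrist"); cv2.imwrite("pics/w5.png",im[:,:,::-1]); np.savez("w5.npz",**c)
E
```

```text
9.75 [0.47049627 0.09379399 0.30625377] [-3.13158246e+00 -4.12534553e-04 -1.45999480e+00] [-1.40515224  1.61087525 -0.74501763] 0.09340858502744745
```

View pics/w5.png

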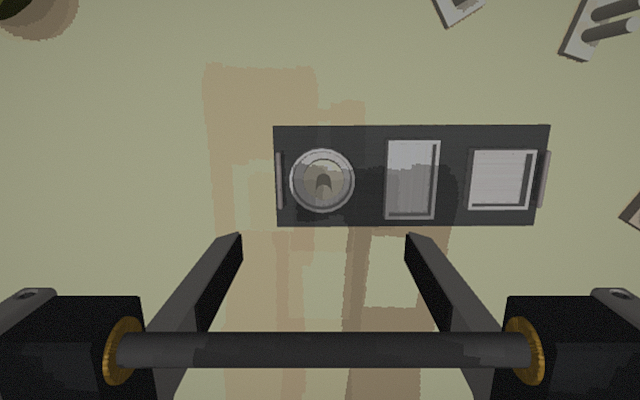

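Emit:
jog_arm([
  [0,0,0,32,-43,0,94],
  [0,0,0,33,-44,0,94],
  [0,0,0,33,-44,0,94],
  [0,0,0,32,-43,0,94],
  [0,0,0,0,0,0,94],
  [0,0,0,0,0,0,94],
  [0,0,0,0,0,0,94],
])

```text
time: 10.68
tool_pos: [0.5983, -0.0791, 0.3009]
ee_rot: [3.141, 0.001, -1.459]
wrist_force: [0.5, -0.5, 0.2]
width: 0.0941
```

```bash
python3 - <<'E'
from h import *
o=get_obs(); print(o["time"],o["tool_pos"],o["ee_rot"],o["wrist_force"],o["width"])
c=get_calibration("wrist"); im=snapshot("wrist"); cv2.imwrite("pics/w6.png",im[:,:,::-1]); np.savez("w6.npz",**c)
for l in ["peg_square","peg_twin"]:
    for d in look_for(l,"wrist")[:1]:
        b=np.array(d["bbox"]); print(l,np.round(b,1),round(d["conf"],2))
        x0,y0=np.maximum((b[:2]-20).astype(int),0); x1,y1=(b[2:]+20).astype(int)
        cr=im[y0:y1,x0:x1,::-1]; cv2.imwrite(f"pics/w6{l}.png",cv2.resize(cr,None,fx=6,fy=6,interpolation=cv2.INTER_CUBIC)); print(x0,y0,cr.shape)
E
```

```text
10.675 [ 0.59826968 -0.07908889  0.30085394] [ 3.14071824e+00  5.42320985e-04 -1.45852899e+00] [ 0.47309107 -0.5256552   0.23977386] 0.09410722454797874
peg_square [250.2  77.2 300.2 130. ] 0.84
230 57 (93, 90, 3)
peg_twin [377.9  97.4 429.8 160.1] 0.72
357 77 (103, 92, 3)
```

View pics/w6.png

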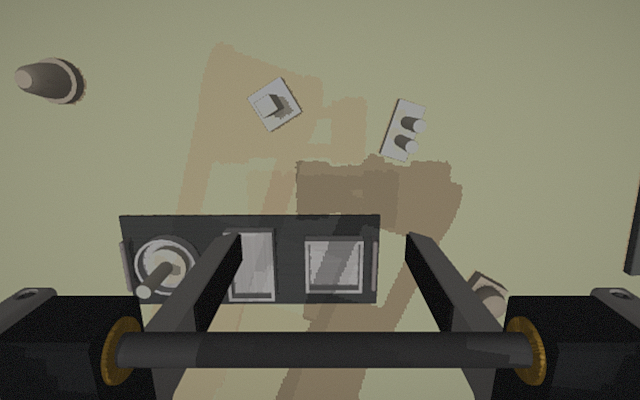

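View pics/w6peg_square.png

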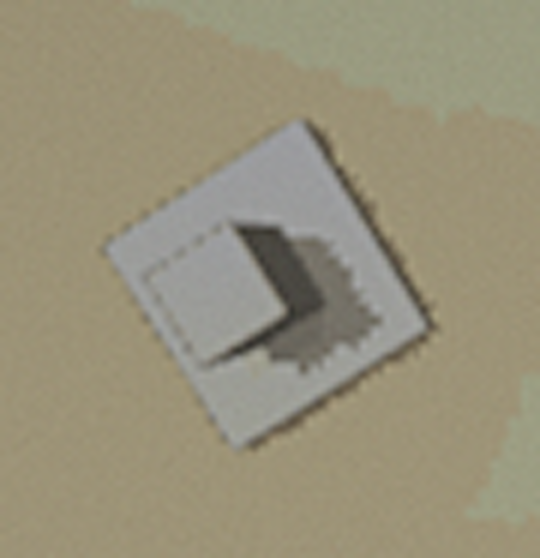

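View pics/w6peg_twin.png

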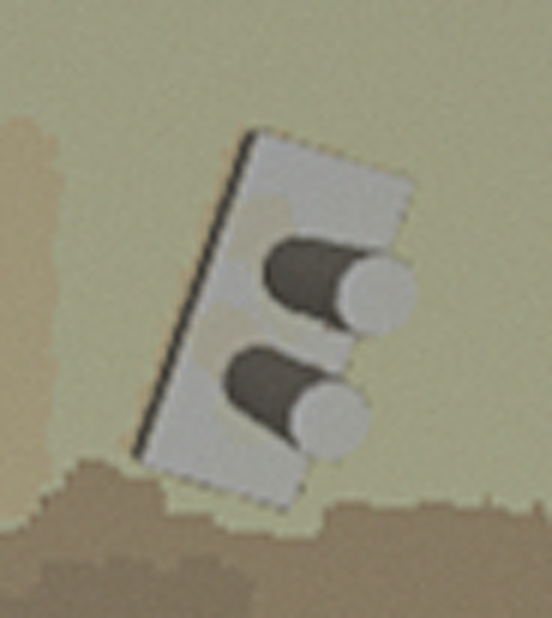

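```bash
python3 - <<'E'
from h import *
c=dict(np.load("w6.npz"))
def go(n,q,z,o):
    X=np.array([plane(c,(o[0]+(u+.5)/6-.5,o[1]+(v+.5)/6-.5),z)[:2] for u,v in q]); m=len(q)
    print(n,X.mean(0).round(4),[np.linalg.norm(X[i]-X[i-1]).round(4) for i in range(m)],[np.arctan2(*(X[i]-X[i-1])[::-1]).round(3) for i in range(m)])
go("sqfoot",[(302,120),(435,325),(238,450),(105,245)],.012,(230,57))
go("sqpost",[(232,220),(288,312),(207,365),(143,272)],.066,(230,57))
go("twfoot",[(255,128),(413,182),(290,510),(143,460)],.012,(357,77))
go("twpost",[(376,295),(329,420)],.066,(357,77))
# wells again
f=lambda u,v:plane(c,(u,v),.021)[:2].round(4)
print("ws",f(333.5,267))
E
```

```text
sqfoot [ 0.6687 -0.0199] [np.float64(0.0407), np.float64(0.0407), np.float64(0.0419), np.float64(0.0414)] [np.float64(-0.93), np.float64(-2.454), np.float64(2.228), np.float64(0.66)]
sqpost [ 0.6689 -0.0194] [np.float64(0.0156), np.float64(0.0154), np.float64(0.0148), np.float64(0.0162)] [np.float64(-0.961), np.float64(-2.497), np.float64(2.235), np.float64(0.692)]
twfoot [ 0.6567 -0.1583] [np.float64(0.0606), np.float64(0.0298), np.float64(0.061), np.float64(0.029)] [np.float64(-0.17), np.float64(-1.771), np.float64(2.959), np.float64(1.357)]
twpost [ 0.6566 -0.1583] [np.float64(0.0199), np.float64(0.0199)] [np.float64(-0.183), np.float64(2.958)]
ws [ 0.4914 -0.1033]
```

Emit:
jog_arm([
  [0,0,0.183,24,20,0,94],
  [0,0,0.183,24,20,0,94],
  [0,0,0.183,22.5,19.4,-26,94],
  [0,0,0,0,0,-40,94],
  [0,0,0,0,0,-30,94],
  [0,0,0,0,0,0,94],
  [0,0,0,0,0,0,94],
])

```text
time: 11.7
tool_pos: [0.6699, -0.0207, 0.2072]
ee_rot: [-3.14, -0.002, -0.911]
wrist_force: [-0.1, -0.3, 0.8]
width: 0.0944
```

```bash
python3 - <<'E'
from h import *
o=get_obs(); print(o["time"],o["tool_pos"],o["ee_rot"],o["wrist_force"],o["width"])
c=get_calibration("wrist"); im=snapshot("wrist"); cv2.imwrite("pics/w7.png",im[:,:,::-1]); np.savez("w7.npz",**c)
print(proj(c,[.6688,-.0197,.066]))
x0,y0,x1,y1=265,140,385,270
cv2.imwrite("pics/w7c.png",cv2.resize(im[y0:y1,x0:x1,::-1],None,fx=4,fy=4,interpolation=cv2.INTER_CUBIC))
E
```

```text
11.7 [ 0.66992958 -0.02069072  0.20716212] [-3.13962641e+00 -1.96738916e-03 -9.10583793e-01] [-0.14271628 -0.31288797  0.82221858] 0.09438307763221186
[319.23167644 222.61333024]
```

View pics/w7.png

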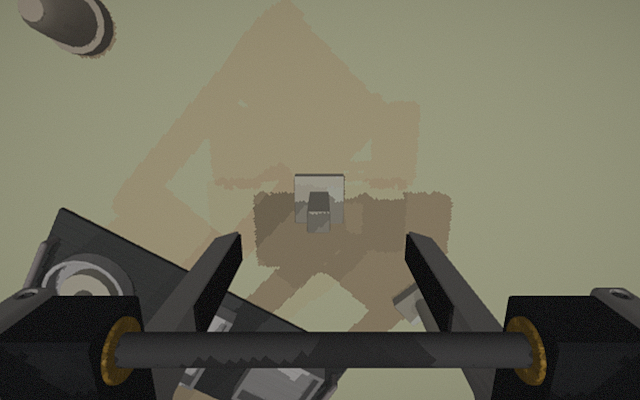

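View pics/w7c.png

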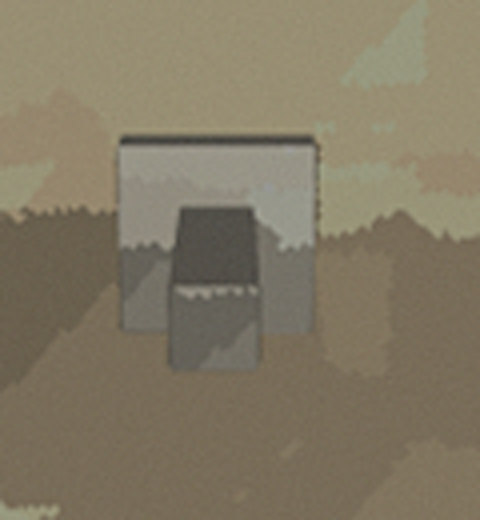

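Emit:
jog_arm([
  [0,0,0,-1,1,-45,60],
  [0,0,0,0,0,-40,60],
  [0,0,0,0,0,-2,40],
  [0,0,0,0,0,0,0],
  [0,0,0,0,0,0,0],
  [0,0,0,0,0,0,0],
  [0,0,0,0,0,0,0],
  [0,0,0,0,0,0,0],
  [0,0,0,0,0,0,0],
  [0,0,0,0,0,0,0],
  [0,0,0,0,0,0,0],
])

```text
time: 13.12
tool_pos: [0.6684, -0.0197, 0.1184]
ee_rot: [-3.142, 0.0, -0.911]
wrist_force: [-1.2, 1.2, 3.0]
width: 0.0161
```

Emit:
jog_arm([
  [0,0,0,0,0,25,0],
  [0,0,0,0,0,45,0],
  [0,0,-0.183,-30,-14,5,0],
  [0,0,-0.183,-45,-21,0,0],
  [0,0,-0.183,-45,-21,0,0],
  [0,0,0,-40,-19,0,0],
  [0,0,0,-18,-9,0,0],
  [0,0,0,0,0,0,0],
  [0,0,0,0,0,0,0],
])

```text
time: 14.25
tool_pos: [0.4915, -0.1038, 0.1933]
ee_rot: [-3.14, -0.0, -1.46]
wrist_force: [0.5, 0.5, -0.9]
width: 0.0158
```

```bash
python3 - <<'E'
from h import *
o=get_obs(); print(o["time"],o["tool_pos"],o["ee_rot"],o["wrist_force"],o["width"])
c=get_calibration("wrist"); im=snapshot("wrist"); cv2.imwrite("pics/w8.png",im[:,:,::-1]); np.savez("w8.npz",**c)
E
```

```text
14.25 [ 0.49151813 -0.10377389  0.19332535] [-3.14038437e+00 -1.23536299e-04 -1.45968341e+00] [ 0.54435274  0.51957829 -0.90323279] 0.015790300324598893
```

View pics/w8.png

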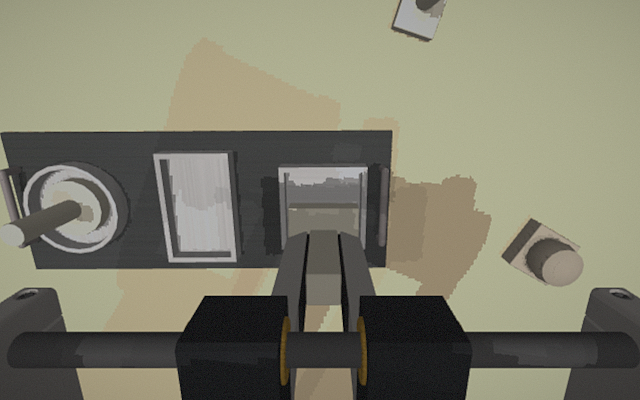

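Emit:
jog_arm([
  [0,0,0,-0.5,0,-40,0],
  [0,0,0,0,0,-20,0],
  [0,0,0,0,0,-4,0],
  [0,0,0,0,0,0,0],
  [0,0,0,0,0,-1.5,0],
  [0,0,0,0,0,-1,0],
  [0,0,0,0,0,0,0],
  [0,0,0,0,0,0,0],
])

```text
time: 15.3
tool_pos: [0.4904, -0.1041, 0.1274]
ee_rot: [-3.14, -0.001, -1.46]
wrist_force: [0.7, 0.5, 0.8]
width: 0.0156
```

Emit:
jog_arm([
  [0,0,0,0,0,-0.8,0],
  [0,0,0,0,0,0,0],
  [0,0,0,0,0,0,0],
])

```text
time: 15.68
tool_pos: [0.4905, -0.1041, 0.1274]
ee_rot: [-3.14, -0.001, -1.46]
wrist_force: [-1.2, 0.3, 5.9]
width: 0.0164
```

Contact with the floor of the well; release and retreat.

Emit:
jog_arm([
  [0,0,0,0,0,0,58],
  [0,0,0,0,0,0,58],
  [0,0,0,0,0,0,58],
  [0,0,0,0,0,0,58],
  [0,0,0,0,0,0,58],
  [0,0,0,0,0,20,58],
  [0,0,0,0,0,55,94],
  [0,0,-0.145,45,-15,25,94],
  [0,0,-0.145,45,-20,0,94],
  [0,0,0,30,-20,0,94],
  [0,0,0,0,0,0,94],
  [0,0,0,0,0,0,94],
])

```text
time: 17.18
tool_pos: [0.6095, -0.1586, 0.2254]
ee_rot: [3.14, 0.0, -1.75]
wrist_force: [0.5, 1.2, -0.4]
width: 0.094
```

```bash
python3 - <<'E'
from h import *
o=get_obs(); print(o["time"],o["tool_pos"],o["ee_rot"],o["wrist_force"],o["width"])
c=get_calibration("wrist"); im=snapshot("wrist"); cv2.imwrite("pics/w9.png",im[:,:,::-1]); np.savez("w9.npz",**c)
x0,y0,x1,y1=260,90,390,210
cv2.imwrite("pics/w9c.png",cv2.resize(im[y0:y1,x0:x1,::-1],None,fx=5,fy=5,interpolation=cv2.INTER_CUBIC))
E
```

```text
17.175 [ 0.60945935 -0.15861789  0.22540787] [ 3.14009092e+00  3.66579018e-04 -1.74992775e+00] [ 0.53671083  1.24645352 -0.4238183 ] 0.09404510159678041
```

View pics/w9.png

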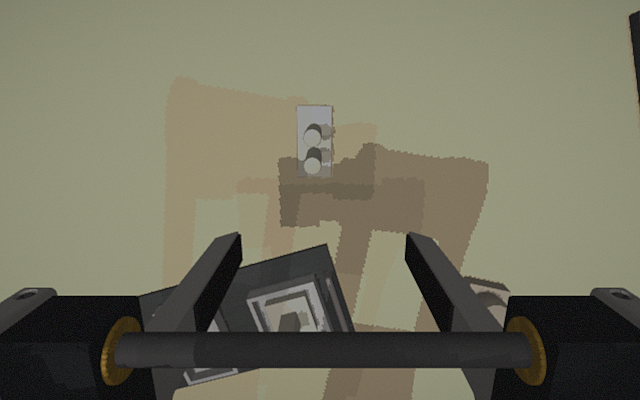

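View pics/w9c.png

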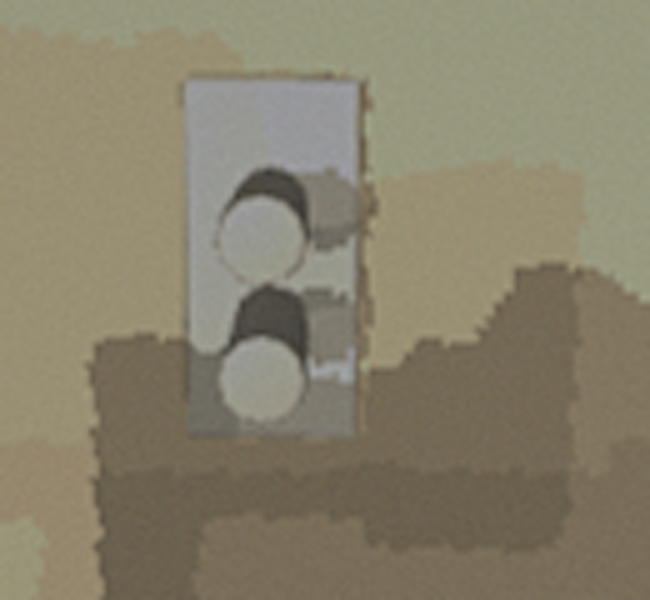

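```bash
python3 - <<'E'
from h import *
c=dict(np.load("w9.npz"))
for v in (239,380): print(plane(c,(260+(262.5)/5-.4,90+v/5-.4),.066).round(4))
print(plane(c,(260+(273)/5-.4,90+258/5-.4),.012).round(4))
E
```

```text
[ 0.6667 -0.1608  0.066 ]
[ 0.6469 -0.157   0.066 ]
[ 0.6574 -0.1592  0.012 ]
```

Emit:
jog_arm([
  [0,0,-0.01,30,0,0,94],
  [0,0,0,17.4,0,-7,94],
  [0,0,0,0,0,-20,80],
  [0,0,0,0,0,-40,60],
  [0,0,0,0,0,-37,60],
  [0,0,0,0,0,-3,40],
  [0,0,0,0,0,0,20],
  [0,0,0,0,0,0,0],
])

```text
time: 18.23
tool_pos: [0.6582, -0.1593, 0.1216]
ee_rot: [-3.137, -0.001, -1.76]
wrist_force: [0.0, 0.2, 0.1]
width: 0.0375
```

```bash
python3 - <<'E'
from h import *
o=get_obs(); print(o["time"],o["tool_pos"],o["ee_rot"],o["wrist_force"],o["width"])
im=snapshot("wrist"); cv2.imwrite("pics/w10.png",im[:,:,::-1])
E
```

```text
18.225 [ 0.65824985 -0.15927362  0.12157703] [-3.13738784e+00 -6.68329266e-04 -1.75999960e+00] [0.03189767 0.24215087 0.11926156] 0.037479276721187324
```

View pics/w10.png

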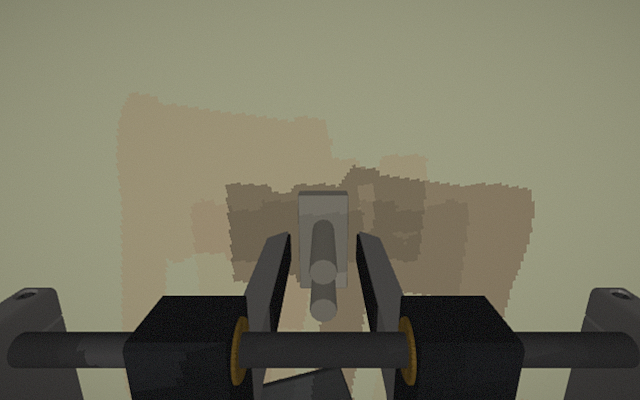

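Fingers straddle both posts symmetrically (posts at about (323,270) and (323,310)). Closing.

Emit:
jog_arm([
  [0,0,0,0,0,0,0],
  [0,0,0,0,0,0,0],
  [0,0,0,0,0,0,0],
  [0,0,0,0,0,0,0],
  [0,0,0,0,0,0,0],
  [0,0,0,0,0,0,0],
])

```text
time: 19.02
tool_pos: [0.6577, -0.159, 0.1196]
ee_rot: [-3.141, -0.0, -1.76]
wrist_force: [-0.2, 0.5, 4.7]
width: 0.0123
```

Emit:
jog_arm([
  [0,0,0,0,0,25,0],
  [0,0,0,0,0,55,0],
  [0,0,0.1,-25,20,5,0],
  [0,0,0.1,-42,36,0,0],
  [0,0,0.1,-42,38,0,0],
  [0,0,0,-40,36,0,0],
  [0,0,0,-28,24.5,0,0],
  [0,0,0,0,0,0,0],
  [0,0,0,0,0,0,0],
])

```text
time: 20.15
tool_pos: [0.4805, -0.0047, 0.2034]
ee_rot: [3.141, -0.0, -1.46]
wrist_force: [-0.1, -0.8, -1.0]
width: 0.0122
```

```bash
python3 - <<'E'
from h import *
o=get_obs(); print(o["time"],o["tool_pos"],o["ee_rot"],o["wrist_force"],o["width"])
c=get_calibration("wrist"); im=snapshot("wrist"); cv2.imwrite("pics/w11.png",im[:,:,::-1]); np.savez("w11.npz",**c)
E
```

```text
20.15 [ 0.48054656 -0.00467757  0.2033889 ] [ 3.14124277e+00 -4.61530806e-04 -1.45992110e+00] [-0.09738148 -0.78772018 -0.960979  ] 0.012194627532105765
```

View pics/w11.png

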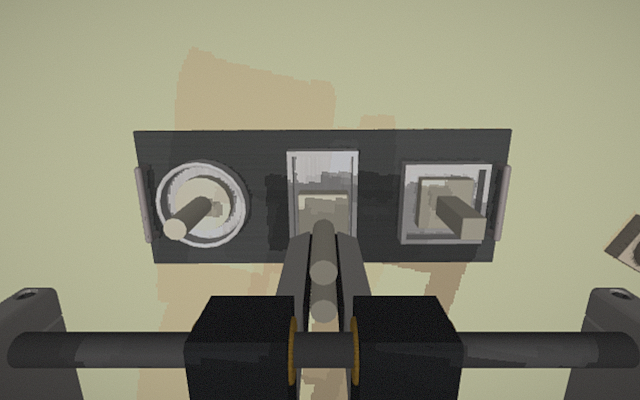

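```bash
python3 - <<'E'
from h import *
c=dict(np.load("w11.npz"))
a,b=[plane(c,p,.096)[:2] for p in ((298,194),(350,194))]; d=np.array([np.cos(.11),np.sin(.11)])
print(a,b,(a+b)/2-.031*d)
q=[(288,150),(358,150)]; A=[plane(c,p,.021)[:2] for p in q]; print(sum(A)/2-.045*d)
E
```

```text
[0.50905842 0.01284601] [ 0.51233453 -0.01708615] [ 0.47988383 -0.0055232 ]
[ 0.48007786 -0.00494647]
```

Peg centre (0.480, -0.0055) is over the well centre (0.480, -0.005). Lowering it by about 75 mm.

Emit:
jog_arm([
  [0,0,0,0,0,-45,0],
  [0,0,0,0,0,-22,0],
  [0,0,0,0,0,-5,0],
  [0,0,0,0,0,0,0],
  [0,0,0,0,0,-1.5,0],
  [0,0,0,0,0,-1,0],
  [0,0,0,0,0,0,0],
  [0,0,0,0,0,0,0],
])

```text
time: 21.2
tool_pos: [0.4805, -0.0044, 0.1297]
ee_rot: [-3.141, -0.0, -1.46]
wrist_force: [-1.1, -0.3, -1.8]
width: 0.0127
```

Emit:
jog_arm([
  [0,0,0,0,0,-1.2,0],
  [0,0,0,0,0,0,0],
  [0,0,0,0,0,0,0],
])

```text
time: 21.58
tool_pos: [0.4805, -0.0044, 0.1285]
ee_rot: [-3.141, -0.0, -1.46]
wrist_force: [-0.1, -0.6, 2.4]
width: 0.0124
```

Emit:
jog_arm([
  [0,0,0,0,0,-0.8,0],
  [0,0,0,0,0,0,0],
  [0,0,0,0,0,0,0],
])

```text
time: 21.95
tool_pos: [0.4805, -0.0044, 0.1285]
ee_rot: [-3.141, -0.0, -1.46]
wrist_force: [-3.2, 0.7, 5.8]
width: 0.0125
```

Seated; release and retreat.

Emit:
jog_arm([
  [0,0,0,0,0,0,58],
  [0,0,0,0,0,0,58],
  [0,0,0,0,0,0,58],
  [0,0,0,0,0,0,58],
  [0,0,0,0,0,0,58],
  [0,0,0,0,0,20,58],
  [0,0,0,0,0,55,58],
  [0,0,0,0,0,60,94],
  [0,0,0,-30,0,45,94],
  [0,0,0,-30,0,0,94],
  [0,0,0,0,0,0,94],
  [0,0,0,0,0,0,94],
])

```text
time: 23.45
tool_pos: [0.4207, -0.0045, 0.3068]
ee_rot: [3.141, 0.0, -1.46]
wrist_force: [-0.6, -0.5, -0.3]
width: 0.094
```

```bash
python3 - <<'E'
from h import *
o=get_obs(); print(o["time"],o["tool_pos"],o["ee_rot"],o["wrist_force"],o["width"])
c=get_calibration("wrist"); im=snapshot("wrist"); cv2.imwrite("pics/w12.png",im[:,:,::-1]); np.savez("w12.npz",**c)
for n,y,z in [("pr",(.469,.0936),.075),("ps",(.4905,-.104),.075),("pt",(.480,-.0047),.075)]: print(n,proj(c,[*y,z]),proj(c,[*y,.021]))
im=snapshot("side"); a=im[100:345,140:460,::-1]; cv2.imwrite("pics/side2.png",cv2.resize(a,(784,600),interpolation=cv2.INTER_CUBIC))
E
```

```text
23.45 [ 0.42065357 -0.00445019  0.3068187 ] [ 3.14122270e+00  1.12679149e-04 -1.46007332e+00] [-0.63083573 -0.5170823  -0.33066275] 0.0939555281274516
pr [221.29599904 126.18365686] [235.96652163 121.97519872]
ps [440.37902721 126.32569168] [423.48952618 122.09716869]
pt [330.32766703 125.91464657] [329.29063617 121.74414489]
```

View pics/w12.png

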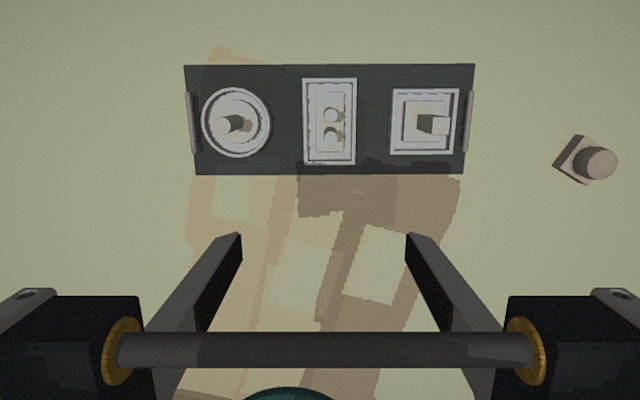

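View pics/side2.png

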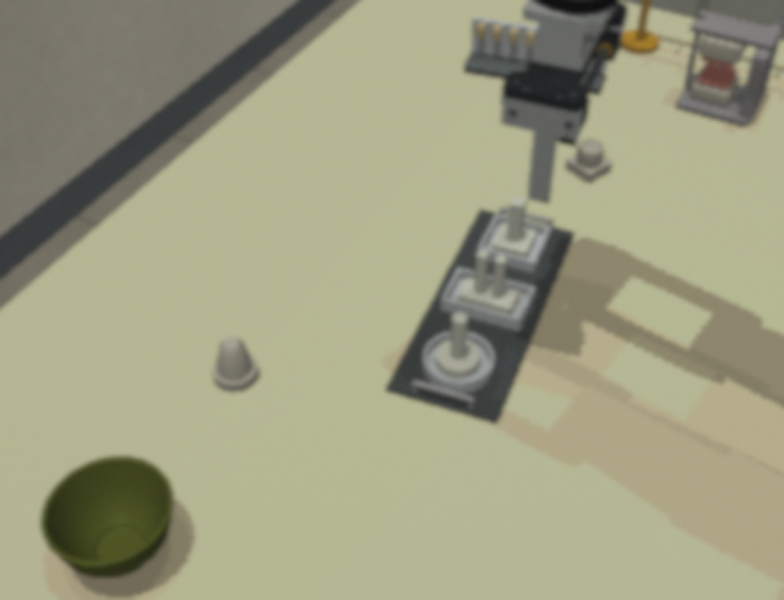

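Each peg stands in its own well, with the post tops at about (221,126), (333,126) and (440,126), as predicted for upright pegs. The dies and bowl show at the same side-view pixels as at the start.

```bash
python3 - <<'E'
from bench import *
print(close_job())
E
```

```text
the job is handed in; nothing more can be done
None
```

All three pegs now stand upright in their matching wells: round first, then square, then twin-post. I handed the job in at about 23.5 s of the 106 s allowed.

- **Placing:** I pinched each peg by its post(s), turned it to line up with its well, and lowered it until the wrist force showed about 4–6 N of contact. I then opened the fingers and lifted clear.
- **Pegs:** in the last wrist and side pictures each foot sits inside its own well. The post tops were within a few pixels of where upright pegs should show.
- **Bystanders:** the dies and bowl sit at the same pixels as at the start in the side picture. The shade guide was partly hidden by the gripper there; what showed had not moved, and the arm never went near it.
- **Disagreement:** the fixed cameras' positions differed from the wrist camera's by up to about 8 mm, mostly in y between the two fixed views. I used the wrist camera's values, because the sizes measured with it agreed with the given ones to about 1–2 mm.

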